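# Key the index plate onto its pin

## Task

The round index plate on the bench fixture has not been seated: with closed fingertips push its studs to turn it until the notch in its rim stands over the locating pin, then press down on its hub until it is fully home on the pin, and move clear. Only push and press: do not lift the plate off, do not force it down hard while it sits on top of the pin, and leave the other things on the bench where they are.

Things in the scene. Friction and masses are not known exactly. Their poses are not given: they have to be found in the camera images.
- fixture: fixed round cast base, 136 mm across, 14 mm high, with a square lug, 26 mm wide, reaching out to 86 mm from the centre on its own -x side, and a fixed upright spindle in the middle (hidden under the plate's hub). Origin: centre of the underside, on the spindle axis; z up.
- locating_pin: upright steel pin of the fixture, 12 mm across, round-topped, 59 mm from the spindle axis beside the lug (the fixture's own -x side). Origin: centre of its foot, 14 mm above the table; its top is 28 mm above the table, 2 mm under the raised plate. About half of it shows from above outside the plate's rim.
- index_plate: loose disc, 120 mm across, 8 mm thick; origin: centre of its underside, z up. One notch in the rim on its own -x side, 15 mm wide, 18 mm deep. Three studs, 12 mm across, rise 22 mm above the disc, 42 mm from the axis, at 0, 120 and 240 degrees from its +x. It turns freely either way about the spindle (0.5 mm play). About 0.2 kg. Underside 30 mm above the table at first, 20 mm when seated, its axes then as the fixture's.
- friction_collar (a joint): sliding collar, 60 mm across, round the spindle under the plate, which it carries; value: how far it is pushed down, 0 at first, 0.010 m at its stop, where the plate is seated. It does not sink under the plate's weight, yields to a push of about 6 to 8 N on the hub and stays where it is left. Off the notch the plate tilts a little (0.07 rad) on the pin and stops about 6 mm down; it can still be turned.
- notch (a point): the place in the plate's notch where the pin belongs, 59 mm from the plate's axis, near the notch's mouth and midway between its sides, at the level of the disc's underside; it comes over the pin's centre
- hub_top (a point): the centre of the flat top of the plate's closed round hub, 32 mm across, 38 mm above the disc's underside, 68 mm above the table at the start, 58 mm when seated: the place to press
- jar_1: screw-top jar, 43 mm across, 66 mm tall; a bystander, to be left alone. Origin: centre of its underside.
- jar_4: slim screw-top jar, 35 mm across, 81 mm tall; a bystander, to be left alone. Origin: centre of its underside.
- spool_1: thread spool standing on end, 34 mm across, 48 mm tall; a bystander, to be left alone. Origin: centre of its underside.
- battery_1: battery standing on end, 15 mm across, 50 mm tall; a bystander, to be left alone. Origin: centre of its underside.
- screwdriver_1: screwdriver lying down, 28 x 197 x 28 mm, along its own y; a bystander, to be left alone. Origin: centre of its underside.
- pliers_1: pliers lying flat, 60 x 187 x 14 mm, along their own y; a bystander, to be left alone. Origin: centre of its underside.
- caliper: calliper lying flat, 69 x 214 x 13 mm, along its own y; a bystander, to be left alone. Origin: centre of its underside.

How it is judged:
At the end, for the whole second after the job is handed in: the plate lies level (within 0.04 rad) with its underside 17 to 22.5 mm above the table, the notch's middle within 5 mm of the pin's centre, and at rest (z of index_plate in the frame of fixture between 0.017 and 0.0225 m and angle between index_plate's own z axis and vertical below 0.04 rad and horizontal distance between notch and locating_pin below 0.005 m and linear speed of index_plate below 0.01 m/s); the robot touches nothing.
It fails at once if the plate is lifted (more than 8 mm above where it stood) (z of index_plate in the frame of fixture above 0.038 m).
It fails at once if the plate is forced onto the pin (more than 45 N on the pin) (contact force between index_plate and locating_pin above 45 N).
It fails at once if a bystander is moved more than 30 mm or lifted (distance of any of jar_1, jar_4, spool_1, battery_1, screwdriver_1, pliers_1, caliper from where it was at the start of the episode above 0.03 m).
It also fails if it takes over 48 s, if anything falls off the work surface, if the arm or the gripper's body presses on something with over 40 N, if the wrist force passes 120 N, or if a joint passes its speed limit or range.

## Robot

A 6-joint arm with a two-finger parallel gripper is mounted at the origin on the work surface; the furniture and walls round the work are solid. World frame = base frame: x ahead of the robot, y to its left, z up, the work surface at z = 0. Lengths are in m, angles in rad, forces in N, time in s.
With the tool pointing down it reaches from about 0.25 to 0.775 m from the base axis. Payload 4 kg.
Tool frame: the origin (TCP) lies between the finger pads; the fingertips stand 19 mm ahead of it and the grasp point (between the pads) is the TCP; z points along the fingers, y is the line along which they close (so a half turn about z gives the same grasp; the last joint's range is limited). The gripper opens to 94 mm and grips with 3 to 60 N. Pads are 16 mm wide; open, the fingers measure 119 mm over their backs; the gripper's body (75 mm by 177 mm) begins 78 mm behind the grasp point.
Start: joints at [1.101, 0.087, 1.371, -0, 1.684, -0.103], TCP at [0.197, 0.513, 0.225] pointing down, gripper open.
Joint ranges: [-3.1, 3.1], [-0.76, 2.03], [0.27, 2.55], [-1.08, 4.22], [0.17, 2.65], [-2.57, 2.57]. Speed limits (rad/s): [2.79, 2.79, 3.14, 3.14, 3.14, 3.14].

## Interface

Orientations are given as a unit quaternion [x, y, z, w].
In Python, from workcell import readout, eyes, job gives the robot as it stands.
- The arm moves only by the tool carry_out, never from a script. Its argument "moves" is a list of rows, each an object with "linear": the shift along the tool's x, y, z in cm, a list of three; "roll": the turn about the tool's z in rad; "grip": the opening, from -1 (shut) to 1 (fully open), so that 0 is half open. A call has exactly 5 rows; each row shifts and turns the commanded pose from where the row before left it, along the tool's axes as they then stand; what a row does not reach is not made up. A row lasts 1/10 s, in which the tool goes at most 50 mm and 8.59 degrees, less where a joint would pass 70% of its speed; a pose out of reach is approached as far as the arm can. A call is refused whole if a number of a shift passes 5 or a number of a turn 0.15, either way. A call with a gripper value outside its range is refused whole. The fingers move at their own pace and stop on an object; the grip force is fixed at half the most. Time passes only in rows, so rows that do not move let the fingers close, or fill a call up. It gives the time, the measured TCP pose, the force, the opening and the grip force at its end, in the units of the state.
- readout.get_state(): the state, without advancing time (a new reading comes with each control period).
- eyes.get_image(name): name is "scene" or "top" or "wrist"; returns (picture, depth): 420x560x3 uint8, blue, green, red; 420x560 float32, m along the optical axis (not along the pixel's ray), 0 where there is no reading.
- eyes.camera_params(name): a dict with "intrinsics" (3x3 intrinsics, pixels), "cam_to_world" (4x4, takes a point from camera to world coordinates). Camera axes: x right, y up, looking along -z (the intrinsics and any distortion apply to the point x, -y, -z); pixel columns grow to the right and rows downward; lengths in m; the calibration is good to about 2 mm. A picture is of the moment at which its call begins: read the wrist's pose just before it. camera_params takes no time and is no camera call; for the wrist camera it gives the pose at the moment of the call.
- job.finish_job(): hands the job in; it is judged then, once.
The state is a dict: "time": time; "joint_positions": joint angles; "joint_vel": joint speeds; "joint_efforts": joint torques, N m; "tool_pos": TCP position; "eef_rot": TCP orientation; "force": force on the tool from outside, world axes, zero at the start; "torque": the same for the moment, N m; "opening": finger opening in m; "grasp_force": force on a finger pad.
Only numpy, scipy, OpenCV 4.12 (cv2) and the standard library are available. Lean on these libraries where they do the work, as an engineer would, in place of code of your own. Each camera call takes 0.05 s, during which the arm holds its last target. There are 200 camera calls.

## Working session

There is one attempt and no reset: what is moved stays moved. The work goes in short steps, Python scripts to look and compute and a tool call to move; the robot and the scene stay as the last step left them, time stands still between calls to the robot, and variables do not carry over. Pictures are saved under pics/ and viewed, at most 10 in all, crops included, and the job is handed in when it is done.

Besides the shell and the picture viewer there is one more tool, called after "Emit:" in YAML: its name, and indented under it one key for each argument. carry_out: Moves the arm, as the interface text tells. Its arguments: {"type":"object","properties":{"moves":{"type":"array"}},"required":["moves"]}

```bash
mkdir -p pics; python3 - <<'E'
from workcell import readout, eyes
import cv2, numpy as np
s=readout.get_state(); print(s['time'],s['tool_pos'],s['eef_rot'],s['opening'])
for n in ("top","scene"):
    im,d=eyes.get_image(n); cv2.imwrite(f"pics/{n}1.png",im); np.savez(f"{n}1.npz",im=im,d=d,**eyes.camera_params(n))
    p=eyes.camera_params(n); print(n,p['intrinsics'],p['cam_to_world'],p.keys())
E
```

```text
0.0 [0.19703197 0.51297453 0.22331549] [ 1.82383522e-01  9.83226879e-01 -1.03180196e-03 -2.99634013e-04] 0.09409491935171682
top [[485.24465085   0.         278.18102355]
 [  0.         485.24465085 216.75346368]
 [  0.           0.           1.        ]] [[-0.01540315  0.99185734 -0.12641902  0.40280087]
 [-0.9998608  -0.01609013 -0.00441475 -0.01879009]
 [-0.0064129   0.12633342  0.99196711  1.30106667]
 [ 0.          0.          0.          1.        ]] dict_keys(['intrinsics', 'cam_to_world'])
scene [[480.28864895   0.         278.34094885]
 [  0.         480.28864895 202.69014765]
 [  0.           0.           1.        ]] [[ 0.83242992  0.33022229 -0.44498727 -0.00937708]
 [-0.55395754  0.47586146 -0.68314487 -0.86375645]
 [-0.01383737  0.81517428  0.57905044  0.7714348 ]
 [ 0.          0.          0.          1.        ]] dict_keys(['intrinsics', 'cam_to_world'])
```

View pics/top1.png

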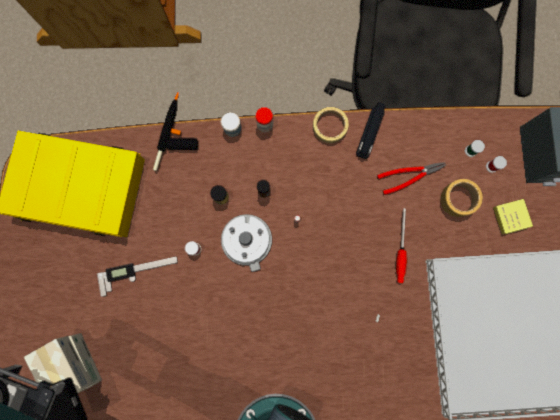

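View pics/scene1.png

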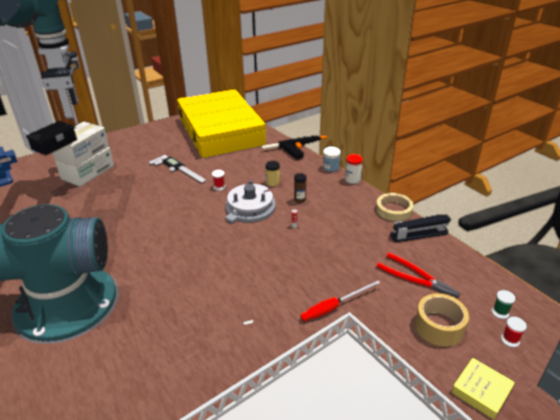

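The top view shows the fixture at about (246,240), with its lug near (255,267), a jar at (263,188) and a battery at (297,220). I'll zoom in on it.

```bash
cat > h.py <<'E'
import numpy as np
def proj(P,K,T):
    c=np.linalg.inv(T)@np.append(P,1); return K[0,0]*c[0]/-c[2]+K[0,2], K[1,1]*-c[1]/-c[2]+K[1,2]
def ray(u,v,z,K,T):
    d=T[:3,:3]@np.array([(u-K[0,2])/K[0,0],-(v-K[1,2])/K[1,1],-1]); o=T[:3,3]
    return o+d*(z-o[2])/d[2]
E
python3 - <<'E'
import numpy as np,cv2
from h import *
f=np.load('top1.npz'); im=f['im']; K,T=f['intrinsics'],f['cam_to_world']
c=im[170:285,180:310]; cv2.imwrite('pics/crop1.png',cv2.resize(c,None,fx=6,fy=5.2*6/5.2*0+6 if 0 else 5.2,interpolation=cv2.INTER_CUBIC) if 0 else cv2.resize(c[:100] if 0 else c,None,fx=5.2,fy=5.2,interpolation=cv2.INTER_CUBIC))
for n,u,v,z in [('hub',245,239,.068),('lug',255,267,.014),('jar',263,188,.07),('bat',297,219,.05),('jarL',193,249,.05),('jar2',219,194,.08)]: print(n,ray(u,v,z,K,T).round(3))
E
```

```text
hub [0.504 0.072 0.068]
lug [0.434 0.05  0.014]
jar [0.635 0.025 0.07 ]
bat [ 0.556 -0.062  0.05 ]
jarL [0.482 0.208 0.05 ]
jar2 [0.619 0.137 0.08 ]
```

View pics/crop1.png

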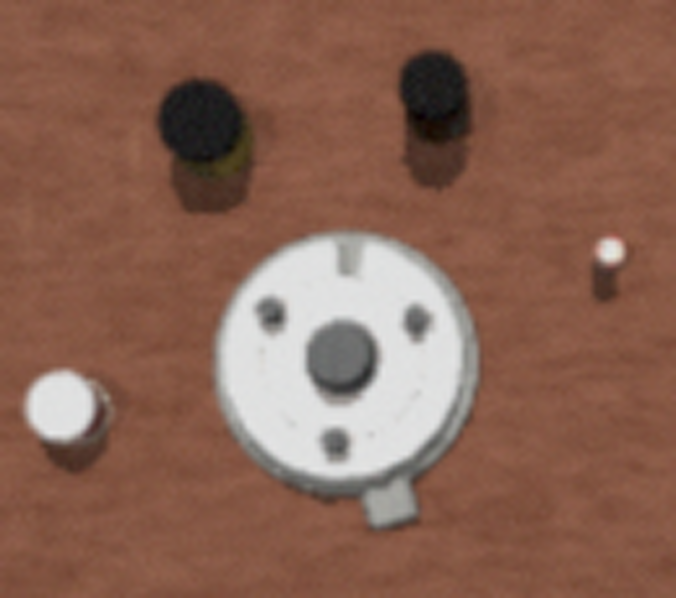

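```bash
python3 - <<'E'
import numpy as np
from h import *
f=np.load('top1.npz'); K,T=f['intrinsics'],f['cam_to_world']
g=lambda x,y,z: ray(180+(x+.5)/5.2-.5,170+(y+.5)/5.2-.5,z,K,T)[:2]
h=g(341,355,.068); print('hub',h)
# disc outline: centre from extremes of rim is (340,361) approx at z=.038
print('disc',g(340,361,.038))
for n,x,y,z in [('notch',348,256,.034),('s1',270,312,.06),('s2',417,320,.06),('s0',335,440,.06),('lug',391,503,.014)]:
    d=g(x,y,z)-h; print(n,g(x,y,z).round(4),np.hypot(*d).round(4),np.degrees(np.arctan2(d[1],d[0])).round(1))
E
```

```text
hub [0.50707473 0.07165124]
disc [0.50660057 0.07437427]
notch [0.5601 0.0703] 0.0531 -1.5
s1 [0.5296 0.1072] 0.0421 57.6
s2 [0.5245 0.0346] 0.041 -64.9
s0 [0.4659 0.0755] 0.0413 174.7
lug [0.4359 0.0507] 0.0742 -163.6
```

The notch has to turn about −160° (clockwise seen from above). I'll square the tool to the world axes, close the fingers and set off.

Emit:
carry_out:
  moves:
    - {"linear":[0,0,0],"roll":-0.122,"grip":-1}
    - {"linear":[0,0,0],"roll":-0.122,"grip":-1}
    - {"linear":[0,0,0],"roll":-0.122,"grip":-1}
    - {"linear":[-2.5,-3.5,0],"roll":0,"grip":-1}
    - {"linear":[-2.5,-3.5,0],"roll":0,"grip":-1}

```text
time: 0.6
tool_pos: [0.247, 0.4428, 0.2235]
eef_rot: [-0.001, 1.0, -0.001, -0.0]
force: [0.9, 0.9, -0.2]
opening: 0.0576
grasp_force: 0.0
```

Emit:
carry_out:
  moves:
    - {"linear":[-2.4,-3.3,0],"roll":0,"grip":-1}
    - {"linear":[-2.4,-3.3,0],"roll":0,"grip":-1}
    - {"linear":[-2.4,-3.3,0],"roll":0,"grip":-1}
    - {"linear":[-2.4,-3.3,0],"roll":0,"grip":-1}
    - {"linear":[-2.4,-3.3,0],"roll":0,"grip":-1}

```text
time: 1.1
tool_pos: [0.3675, 0.2767, 0.2241]
eef_rot: [0.0, 1.0, -0.0, -0.0]
force: [1.4, -0.1, -0.4]
opening: 0.0176
grasp_force: 0.0
```

Emit:
carry_out:
  moves:
    - {"linear":[-2.4,-3.3,0],"roll":0,"grip":-1}
    - {"linear":[-2.4,-3.3,0],"roll":0,"grip":-1}
    - {"linear":[-2.4,-3.3,0],"roll":0,"grip":-1}
    - {"linear":[-2.4,-3.3,0],"roll":0,"grip":-1}
    - {"linear":[-2.4,-3.3,0],"roll":0,"grip":-1}

```text
time: 1.6
tool_pos: [0.4874, 0.1117, 0.224]
eef_rot: [0.0, 1.0, 0.0, -0.0]
force: [-0.2, 0.5, -0.3]
opening: 0.0004
grasp_force: 0.0
```

```bash
python3 - <<'E'
from workcell import readout, eyes
import cv2, numpy as np
s=readout.get_state(); p=eyes.camera_params('wrist')
print(s['time'],s['tool_pos'],s['eef_rot'],s['opening'])
im,d=eyes.get_image("wrist"); cv2.imwrite("pics/w1.png",im); np.savez("w1.npz",im=im,d=d,**p)
print(p)
E
```

```text
1.6 [0.48741739 0.11165998 0.22401731] [ 4.80762663e-04  9.99999822e-01  1.04883472e-04 -3.38084580e-04] 0.0003674175182686182
{'intrinsics': array([[348.220935  ,   0.        , 276.27016536],
       [  0.        , 348.220935  , 205.3262695 ],
       [  0.        ,   0.        ,   1.        ]]), 'cam_to_world': array([[ 1.61524694e-03, -9.69226625e-01, -2.46164863e-01,
         4.15725853e-01],
       [ 9.99998565e-01,  1.43972506e-03,  8.92998096e-04,
         1.10954721e-01],
       [-5.11107808e-04, -2.46165952e-01,  9.69227560e-01,
         3.85299552e-01],
       [ 0.00000000e+00,  0.00000000e+00,  0.00000000e+00,
         1.00000000e+00]])}
```

View pics/w1.png

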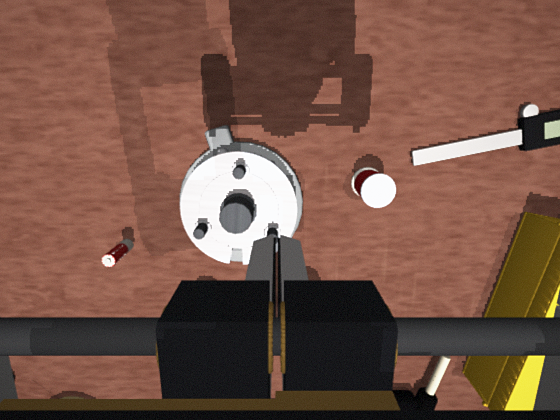

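The wrist view shows the plate at (240,205), the lug at (219,138), the notch at (237,256) and studs at (240,168), (200,230) and (272,232).

```bash
python3 - <<'E'
import numpy as np,cv2
from h import *
f=np.load('w1.npz'); K,T=f['intrinsics'],f['cam_to_world']; im,d=f['im'],f['d']
m=(im.min(2)>185).astype(np.uint8); m[:,320:]=0
c=max(cv2.findContours(m,0,2)[0],key=cv2.contourArea); hull=cv2.convexHull(c); P=np.array([ray(u,v,.038,K,T)[:2] for u,v in hull[:,0]]); print('disc',cv2.minEnclosingCircle(P.astype(np.float32)))
# heights map
v,u=np.mgrid[:420,:560]; X=np.stack([(u-K[0,2])/K[0,0]*d,-(v-K[1,2])/K[1,1]*d,-d],-1)@T[:3,:3].T+T[:3,3]
R=(np.hypot(X[...,0]-.507,X[...,1]-.072)<.058)&(v<235)
for lo,hi in((.064,.075),(.054,.0635)):
    n,l,st,ce=cv2.connectedComponentsWithStats(((X[...,2]>lo)&(X[...,2]<hi)&R).astype(np.uint8))
    for i in range(1,n):
        if st[i,4]>15: print(lo,st[i,4],np.median(X[l==i],0).round(4))
print('lug',ray(219,138,.014,K,T)[:2],'notch',ray(237,256,.038,K,T)[:2])
E
```

```text
disc ((0.5055618286132812, 0.07380975782871246), 0.06466561555862427)
0.064 858 [0.5079 0.072  0.0688]
0.054 130 [0.4666 0.0751 0.0606]
0.054 69 [0.4951 0.0779 0.0591]
0.054 88 [0.5243 0.0349 0.0601]
0.054 24 [0.527  0.1064 0.0584]
lug [0.4370913  0.05066986] notch [0.55973874 0.06858132]
```

Emit:
carry_out:
  moves:
    - {"linear":[-0.1,-0.2,4],"roll":0,"grip":-1}
    - {"linear":[0,0,4],"roll":0,"grip":-1}
    - {"linear":[0,0,4],"roll":0,"grip":-1}
    - {"linear":[0,0,3],"roll":0,"grip":-1}
    - {"linear":[0,0,0.9],"roll":0,"grip":-1}

```text
time: 2.15
tool_pos: [0.4846, 0.1109, 0.061]
eef_rot: [0.0, 1.0, -0.0, -0.004]
force: [-1.0, -0.4, 0.1]
opening: 0.0009
grasp_force: 0.0
```

```bash
python3 - <<'E'
import numpy as np
c=np.array([.5075,.072]); a=np.arange(117,-91,-8); P=np.stack([c[0]+.042*np.cos(np.radians(a)),c[1]+.042*np.sin(np.radians(a))],1)
for A,p,q in zip(a[1:],P[1:],np.diff(P,axis=0)): print(A,p.round(4),'tool cm',np.round([-q[0]*100,q[1]*100],2))
E
```

```text
109 [0.4938 0.1117] tool cm [-0.54  0.23]
101 [0.4995 0.1132] tool cm [-0.57  0.15]
93 [0.5053 0.1139] tool cm [-0.58  0.07]
85 [0.5112 0.1138] tool cm [-0.59 -0.01]
77 [0.5169 0.1129] tool cm [-0.58 -0.09]
69 [0.5226 0.1112] tool cm [-0.56 -0.17]
61 [0.5279 0.1087] tool cm [-0.53 -0.25]
53 [0.5328 0.1055] tool cm [-0.49 -0.32]
45 [0.5372 0.1017] tool cm [-0.44 -0.38]
37 [0.541  0.0973] tool cm [-0.38 -0.44]
29 [0.5442 0.0924] tool cm [-0.32 -0.49]
21 [0.5467 0.0871] tool cm [-0.25 -0.53]
13 [0.5484 0.0814] tool cm [-0.17 -0.56]
5 [0.5493 0.0757] tool cm [-0.09 -0.58]
-3 [0.5494 0.0698] tool cm [-0.01 -0.59]
-11 [0.5487 0.064 ] tool cm [ 0.07 -0.58]
-19 [0.5472 0.0583] tool cm [ 0.15 -0.57]
-27 [0.5449 0.0529] tool cm [ 0.23 -0.54]
-35 [0.5419 0.0479] tool cm [ 0.3 -0.5]
-43 [0.5382 0.0434] tool cm [ 0.37 -0.46]
-51 [0.5339 0.0394] tool cm [ 0.43 -0.4 ]
-59 [0.5291 0.036 ] tool cm [ 0.48 -0.34]
-67 [0.5239 0.0333] tool cm [ 0.52 -0.27]
-75 [0.5184 0.0314] tool cm [ 0.55 -0.19]
-83 [0.5126 0.0303] tool cm [ 0.58 -0.11]
```

Emit:
carry_out:
  moves:
    - {"linear":[-0.6,0.1,-0.2],"roll":0,"grip":-1}
    - {"linear":[-0.6,0.1,0],"roll":0,"grip":-1}
    - {"linear":[-0.6,0.1,0],"roll":0,"grip":-1}
    - {"linear":[-0.6,0,0],"roll":0,"grip":-1}
    - {"linear":[-0.6,-0.1,0],"roll":0,"grip":-1}

```text
time: 2.65
tool_pos: [0.5192, 0.1134, 0.0687]
eef_rot: [0.0, 1.0, 0.0, 0.001]
force: [-3.0, -1.3, 1.4]
opening: 0.0009
grasp_force: 1.3
```

Emit:
carry_out:
  moves:
    - {"linear":[-0.55,-0.2,0.2],"roll":0,"grip":-1}
    - {"linear":[-0.5,-0.25,0],"roll":0,"grip":-1}
    - {"linear":[-0.5,-0.3,0],"roll":0,"grip":-1}
    - {"linear":[-0.45,-0.35,0],"roll":0,"grip":-1}
    - {"linear":[-0.4,-0.45,0],"roll":0,"grip":-1}

```text
time: 3.15
tool_pos: [0.535, 0.0988, 0.0642]
eef_rot: [0.0, 1.0, 0.001, -0.009]
force: [-21.0, 5.0, 11.1]
opening: 0.0
grasp_force: 11.0
```

```bash
cat > look.py <<'E'
import sys
from workcell import readout, eyes
import cv2, numpy as np
n=sys.argv[1]; s=readout.get_state(); p=eyes.camera_params('wrist')
im,d=eyes.get_image("wrist"); np.savez(n+".npz",im=im,d=d,**p)
t,_=eyes.get_image("top"); q=eyes.camera_params('top'); np.savez(n+"t.npz",im=t,**q)
a=cv2.resize(im[100:310,130:410],None,fx=1.4*1.0,fy=1.4); b=cv2.resize(t[200:284,200:295],(392,294),interpolation=cv2.INTER_CUBIC)
cv2.imwrite(f"pics/{n}.png",np.hstack([a,b]))
s=readout.get_state(); print(s['time'],s['tool_pos'].round(4) if hasattr(s['tool_pos'],'round') else s['tool_pos'],s['force'])
E
python3 look.py a1
```

```text
3.25 [0.5354 0.0978 0.064 ] [-16.53708092   0.65636922   9.3738573 ]
```

View pics/a1.png

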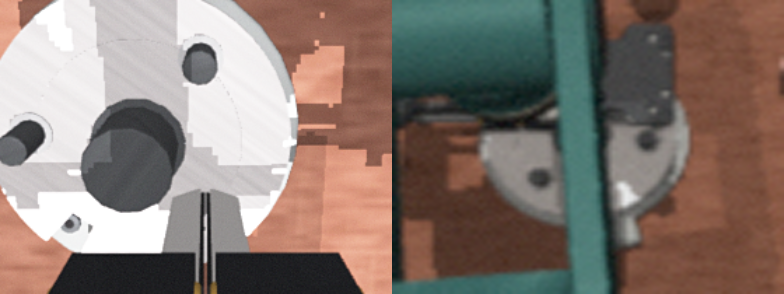

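The plate has turned: I see stud features at crop positions (200,62), (12,150) and (72,222), with the fingertip at about (205,195).

```bash
cat > ang.py <<'E'
import sys,numpy as np,cv2
from h import *
f=np.load(sys.argv[1]+'.npz'); K,T=f['intrinsics'],f['cam_to_world']; d=f['d']
v,u=np.mgrid[:420,:560]; X=np.stack([(u-K[0,2])/K[0,0]*d,-(v-K[1,2])/K[1,1]*d,-d],-1)@T[:3,:3].T+T[:3,3]
r=np.hypot(X[...,0]-.5075,X[...,1]-.072); z=X[...,2]
def comps(m,mn):
    n,l,st,ce=cv2.connectedComponentsWithStats(m.astype(np.uint8))
    for i in range(1,n):
        if st[i,4]>mn:
            q=np.median(X[l==i],0); print(st[i,4],q.round(4),'img',ce[i].round(0),'ang',np.degrees(np.arctan2(q[1]-.072,q[0]-.5075)).round(1),'r',np.hypot(q[0]-.5075,q[1]-.072).round(4))
print('studs');comps((z>.046)&(z<.0635)&(r>.03)&(r<.055),60)
print('hub');comps((z>.0535)&(z<.0735)&(r<.025),200)
print('notch/low');comps((z>.008)&(z<.027)&(r>.043)&(r<.0575),40)
for k in sys.argv[2:]:
    a,b=map(int,k.split(',')); print(k,X[b,a].round(4))
E
python3 ang.py a1 181,259 183,265
```

```text
studs
109 [0.4714 0.0974 0.0557] img [274. 135.] ang 144.9 r 0.0442
707 [0.5044 0.0318 0.0599] img [143. 203.] ang -94.4 r 0.0404
252 [0.5252 0.1023 0.0569] img [285. 242.] ang 59.7 r 0.0351
hub
3725 [0.509  0.0723 0.0685] img [222. 217.] ang 11.4 r 0.0015
notch/low
181 [0.5514 0.04   0.0173] img [186. 260.] ang -36.1 r 0.0543
181,259 [0.55   0.0373 0.0187]
183,265 [0.5547 0.038  0.0174]
```

The plate has turned about −31° and the leading stud is at about +26°, but the finger is now pushing mostly radially. I'll re-place it on the stud's +y side and roll the tool as it sweeps.

Emit:
carry_out:
  moves:
    - {"linear":[1.0,0.4,0],"roll":0,"grip":-1}
    - {"linear":[0,1.0,0],"roll":0,"grip":-1}
    - {"linear":[-0.8,0.7,0],"roll":0,"grip":-1}
    - {"linear":[-1.0,0,0],"roll":0,"grip":-1}
    - {"linear":[0,0,0],"roll":0,"grip":-1}

```text
time: 3.75
tool_pos: [0.5521, 0.1189, 0.0657]
eef_rot: [0.0, 1.0, -0.0, 0.001]
force: [0.1, 0.3, 0.1]
opening: 0.0004
grasp_force: 0.0
```

```bash
python3 - <<'E'
import numpy as np
from workcell import readout
s=readout.get_state(); print(s['tool_pos'],s['joint_positions'],s['force'])
c=np.array([.5075,.072]); N=20
A=np.linspace(25,-98,N+1); TH=np.radians(np.linspace(0,-86,N+1)); off=.0155
P=[c+.042*np.array([np.cos(np.radians(a)),np.sin(np.radians(a))])+off*np.array([-np.sin(t),np.cos(t)]) for a,t in zip(A,TH)]
print(P[0],P[-1])
for i in range(N):
    q=P[i+1]-P[i]; t=TH[i]; tx=np.array([-np.cos(t),-np.sin(t)]); ty=np.array([-np.sin(t),np.cos(t)])
    print(i,A[i+1].round(0),P[i+1].round(4),(100*np.array([q@tx,q@ty])).round(2))
E
```

```text
[0.55213487 0.11890733 0.06572329] [ 1.11899317e-01  2.02268465e-01  1.56236611e+00 -2.79738823e-04
  1.37479676e+00 -1.45845487e+00] [0.06693649 0.32481173 0.07940137]
[0.54556493 0.10524997] [0.51711697 0.03148997]
0 19.0 [0.5484 0.101 ] [-0.28 -0.42]
1 13.0 [0.5508 0.0966] [-0.27 -0.43]
2 7.0 [0.5527 0.0919] [-0.26 -0.43]
3 0.0 [0.5541 0.0871] [-0.24 -0.44]
4 -6.0 [0.555  0.0822] [-0.23 -0.44]
5 -12.0 [0.5553 0.0773] [-0.22 -0.44]
6 -18.0 [0.5552 0.0724] [-0.2  -0.45]
7 -24.0 [0.5546 0.0676] [-0.19 -0.45]
8 -30.0 [0.5534 0.0629] [-0.17 -0.45]
9 -36.0 [0.5518 0.0584] [-0.16 -0.45]
10 -43.0 [0.5498 0.0541] [-0.14 -0.45]
11 -49.0 [0.5473 0.05  ] [-0.13 -0.45]
12 -55.0 [0.5445 0.0463] [-0.11 -0.45]
13 -61.0 [0.5412 0.0429] [-0.1  -0.45]
14 -67.0 [0.5377 0.0399] [-0.08 -0.45]
15 -73.0 [0.5339 0.0374] [-0.07 -0.45]
16 -80.0 [0.5299 0.0352] [-0.06 -0.45]
17 -86.0 [0.5258 0.0335] [-0.04 -0.45]
18 -92.0 [0.5215 0.0323] [-0.03 -0.45]
19 -98.0 [0.5171 0.0315] [-0.01 -0.44]
```

Emit:
carry_out:
  moves:
    - {"linear":[0.2,-0.9,0],"roll":0.0,"grip":-1}
    - {"linear":[0.2,-0.9,0],"roll":0.075,"grip":-1}
    - {"linear":[-0.27,-0.43,0],"roll":0.075,"grip":-1}
    - {"linear":[-0.26,-0.43,0],"roll":0.075,"grip":-1}
    - {"linear":[-0.24,-0.44,0],"roll":0.075,"grip":-1}

```text
time: 4.25
tool_pos: [0.5542, 0.087, 0.067]
eef_rot: [0.151, 0.988, 0.002, 0.003]
force: [1.2, 1.1, -0.1]
opening: 0.0005
grasp_force: 0.6
```

Emit:
carry_out:
  moves:
    - {"linear":[-0.23,-0.44,0],"roll":0.075,"grip":-1}
    - {"linear":[-0.22,-0.44,0],"roll":0.075,"grip":-1}
    - {"linear":[-0.2,-0.45,0],"roll":0.075,"grip":-1}
    - {"linear":[-0.19,-0.45,0],"roll":0.075,"grip":-1}
    - {"linear":[-0.17,-0.45,0],"roll":0.075,"grip":-1}

```text
time: 4.75
tool_pos: [0.5519, 0.0617, 0.0662]
eef_rot: [0.333, 0.943, 0.001, 0.001]
force: [0.6, 1.6, 1.6]
opening: 0.0004
grasp_force: 0.7
```

```bash
python3 look.py a2; python3 ang.py a2
```

```text
4.85 [0.5512 0.0613 0.0658] [ 0.48261521  0.76351199 -0.58324132]
studs
512 [0.5135 0.1127 0.059 ] img [311. 137.] ang 81.6 r 0.0412
635 [0.4705 0.0569 0.0585] img [163. 140.] ang -157.8 r 0.04
365 [0.5455 0.066  0.0579] img [277. 241.] ang -8.9 r 0.0385
437 [0.5397 0.0466 0.058 ] img [241. 257.] ang -38.3 r 0.041
hub
3562 [0.508  0.0723 0.0668] img [237. 184.] ang 31.2 r 0.0006
notch/low
213 [0.503  0.0184 0.0151] img [176. 215.] ang -94.8 r 0.0538
```

The push now works with low force: the notch is at about −97° and the target is −163°. Continuing.

Emit:
carry_out:
  moves:
    - {"linear":[-0.16,-0.45,0],"roll":0.075,"grip":-1}
    - {"linear":[-0.14,-0.45,0],"roll":0.075,"grip":-1}
    - {"linear":[-0.13,-0.45,0],"roll":0.075,"grip":-1}
    - {"linear":[-0.11,-0.45,0],"roll":0.075,"grip":-1}
    - {"linear":[-0.1,-0.45,0],"roll":0.075,"grip":-1}

```text
time: 5.35
tool_pos: [0.539, 0.0427, 0.0656]
eef_rot: [0.502, 0.865, 0.001, 0.0]
force: [1.2, 1.4, 0.7]
opening: 0.0003
grasp_force: 0.7
```

Emit:
carry_out:
  moves:
    - {"linear":[-0.08,-0.45,0],"roll":0.075,"grip":-1}
    - {"linear":[-0.07,-0.45,0],"roll":0.075,"grip":-1}
    - {"linear":[-0.06,-0.45,0],"roll":0.075,"grip":-1}
    - {"linear":[-0.04,-0.45,0],"roll":0.075,"grip":-1}
    - {"linear":[0,0,0],"roll":0,"grip":-1}

```text
time: 5.85
tool_pos: [0.523, 0.033, 0.0654]
eef_rot: [0.625, 0.781, -0.0, -0.0]
force: [0.1, -0.3, -0.6]
opening: 0.0003
grasp_force: 0.0
```

```bash
python3 look.py a3; python3 ang.py a3
```

```text
5.95 [0.5232 0.033  0.0653] [ 0.37569197  0.94164116 -0.24934912]
studs
576 [0.4754 0.096  0.0585] img [208. 114.] ang 143.2 r 0.0401
560 [0.5457 0.0892 0.0584] img [348. 161.] ang 24.2 r 0.0419
882 [0.5079 0.0352 0.0582] img [257. 247.] ang -89.3 r 0.0368
hub
3540 [0.5085 0.0724 0.0667] img [266. 181.] ang 21.4 r 0.0011
notch/low
343 [0.4613 0.0475 0.0152] img [185. 189.] ang -152.0 r 0.0523
```

View pics/a3.png

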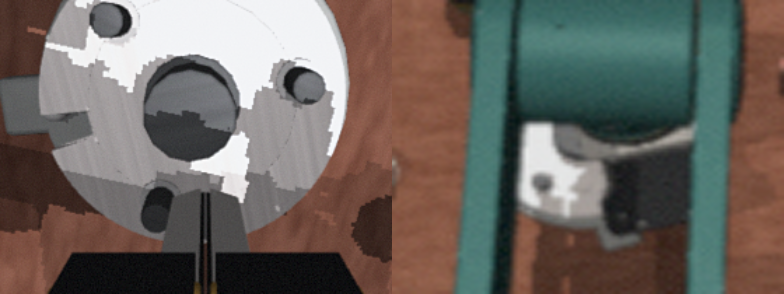

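Notch at about −156°, so roughly 7° remain. I'll make a small push and then measure the notch against the lug and pin.

Emit:
carry_out:
  moves:
    - {"linear":[-0.01,-0.15,0],"roll":0.03,"grip":-1}
    - {"linear":[-0.01,-0.15,0],"roll":0.03,"grip":-1}
    - {"linear":[0,-0.1,0],"roll":0,"grip":-1}
    - {"linear":[0,0,0],"roll":0,"grip":-1}
    - {"linear":[0,0,0],"roll":0,"grip":-1}

```text
time: 6.45
tool_pos: [0.5195, 0.0324, 0.0654]
eef_rot: [0.648, 0.761, -0.0, -0.0]
force: [0.3, 0.4, -0.0]
opening: 0.0006
grasp_force: 0.2
```

```bash
python3 look.py a4; python3 ang.py a4; python3 - <<'E'
import numpy as np,cv2
im=np.load('a4.npz')['im']; cv2.imwrite('pics/a4c.png',cv2.resize(im[110:260,120:320],None,fx=4,fy=4,interpolation=cv2.INTER_CUBIC))
E
```

```text
6.55 [0.5195 0.0324 0.0654] [0.82573835 0.19436404 0.36939037]
studs
579 [0.4774 0.0988 0.0585] img [211. 113.] ang 138.4 r 0.0403
557 [0.5467 0.0864 0.0584] img [350. 163.] ang 20.1 r 0.0417
882 [0.5044 0.0359 0.0583] img [257. 247.] ang -94.9 r 0.0363
hub
3536 [0.5083 0.0726 0.0667] img [267. 181.] ang 35.2 r 0.001
notch/low
351 [0.4594 0.0516 0.0154] img [186. 188.] ang -157.0 r 0.0523
```

View pics/a4c.png

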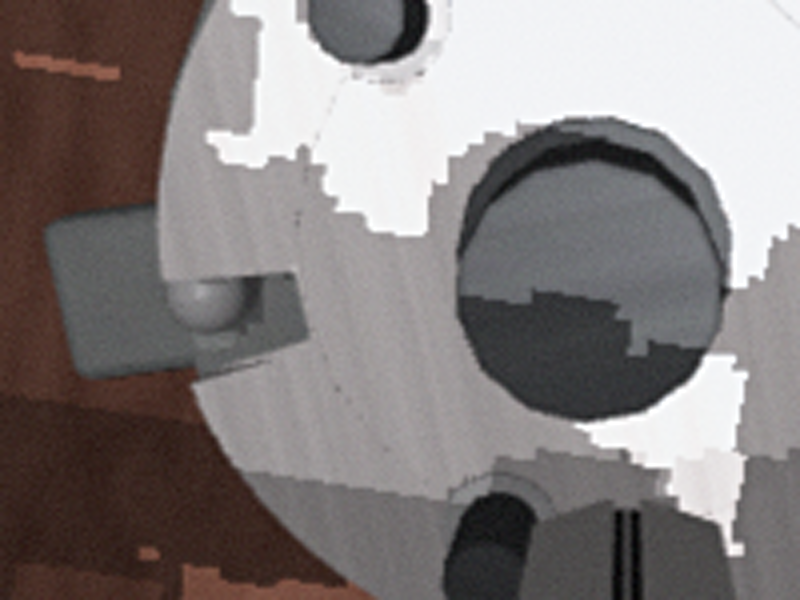

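The pin top is at crop (205,300). The notch corners are at mouth (162,280)/(195,382) and floor (297,272)/(310,340), so a little more turn is needed.

```bash
python3 - <<'E'
import numpy as np
from h import *
f=np.load('a4.npz'); K,T=f['intrinsics'],f['cam_to_world']
c=np.array([.508,.0723])
def g(n,x,y,z):
    p=ray(120+(x+.5)/4-.5,110+(y+.5)/4-.5,z,K,T)[:2]; d=p-c; print(n,p.round(4),np.hypot(*d).round(4),np.degrees(np.arctan2(d[1],d[0])).round(1)); return p
A=g('mu',162,279,.038);B=g('ml',195,382,.038);C=g('fu',297,272,.038);D=g('fl',310,340,.038)
g('pin',206,296,.026); g('pin24',206,298,.028); g('hub',592,287,.068)
g('lugcorner1',45,225,.014); g('lugcorner2',85,378,.014)
e=(A+B)/2-c; print(np.degrees(np.arctan2(e[1],e[0])))
e=(C+D)/2-c; print(np.degrees(np.arctan2(e[1],e[0])))
E
```

```text
mu [0.4501 0.059 ] 0.0594 -167.1
ml [0.4558 0.0452] 0.0588 -152.5
fu [0.4683 0.0629] 0.0407 -166.7
fl [0.4711 0.0537] 0.0413 -153.3
pin [0.453  0.0548] 0.0577 -162.3
pin24 [0.4536 0.055 ] 0.0571 -162.3
hub [0.5085 0.0729] 0.0008 51.1
lugcorner1 [0.4244 0.059 ] 0.0846 -171.0
lugcorner2 [0.432  0.0358] 0.0843 -154.3
-159.83516006843234
-159.95684533460718
```

Emit:
carry_out:
  moves:
    - {"linear":[0,-0.12,0],"roll":0.01,"grip":-1}
    - {"linear":[0,-0.1,0],"roll":0.01,"grip":-1}
    - {"linear":[0,0,0],"roll":0,"grip":-1}
    - {"linear":[0,0,0],"roll":0,"grip":-1}
    - {"linear":[0,0,0],"roll":0,"grip":-1}

```text
time: 7.05
tool_pos: [0.5174, 0.032, 0.0655]
eef_rot: [0.656, 0.755, -0.0, -0.0]
force: [-0.0, 0.3, -0.1]
opening: 0.0003
grasp_force: 0.2
```

```bash
python3 look.py a5; python3 ang.py a5; python3 - <<'E'
import numpy as np,cv2
im=np.load('a5.npz')['im']; cv2.imwrite('pics/a5c.png',cv2.resize(im[110:260,120:320],None,fx=4,fy=4,interpolation=cv2.INTER_CUBIC))
E
```

```text
7.15 [0.5174 0.032  0.0655] [ 0.05435489  0.5750168  -0.61686461]
studs
575 [0.4787 0.1004 0.0585] img [215. 111.] ang 135.4 r 0.0404
556 [0.5473 0.0843 0.0584] img [353. 166.] ang 17.2 r 0.0417
876 [0.5023 0.0363 0.0583] img [257. 246.] ang -98.3 r 0.0361
hub
3544 [0.5083 0.0725 0.0667] img [270. 181.] ang 32.1 r 0.001
notch/low
369 [0.4584 0.0548 0.0156] img [187. 185.] ang -160.6 r 0.052
```

View pics/a5c.png

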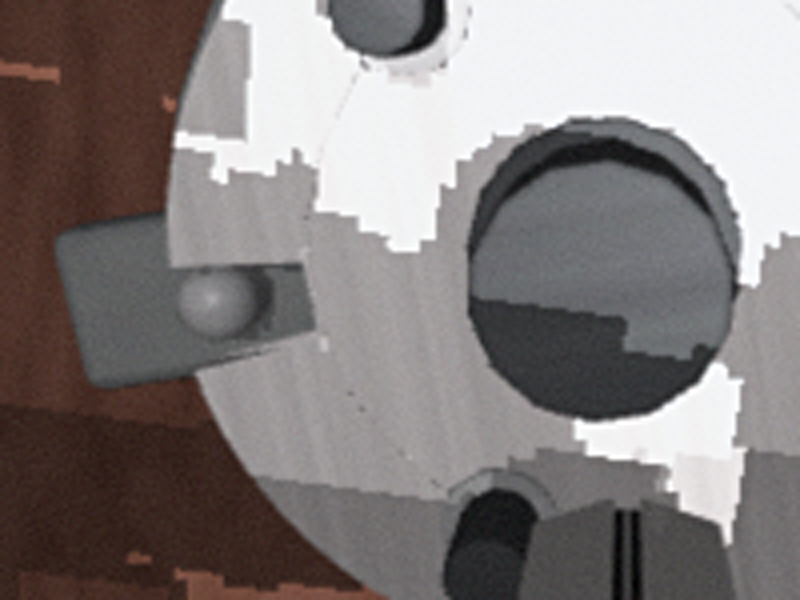

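```bash
python3 - <<'E'
import numpy as np
from h import *
f=np.load('a5.npz'); K,T=f['intrinsics'],f['cam_to_world']
c=np.array([.5083,.0725])
g=lambda x,y,z: ray(120+(x+.5)/4-.5,110+(y+.5)/4-.5,z,K,T)[:2]
an=lambda p: np.degrees(np.arctan2(*(p-c)[::-1]))
A,B,C,D=g(168,266,.038),g(197,373,.038),g(304,264,.038),g(317,330,.038)
print('notch',an((A+B)/2),an((C+D)/2),'pin',an(g(217,302,.025)),'lug',an((g(57,237,.014)+g(95,388,.014))/2))
R=np.array([f['cam_to_world'][:2,0],f['cam_to_world'][:2,1]])
from workcell import readout
s=readout.get_state(); q=s['eef_rot']; th=2*np.arctan2(q[0],q[1]); t=-th
tx=np.array([-np.cos(t),-np.sin(t)]); ty=np.array([-np.sin(t),np.cos(t)]); d=c-s['tool_pos'][:2]
print(np.degrees(t),'to hub tool cm',100*d@tx,100*d@ty)
E
```

```text
notch -162.47118539417949 -162.75414727159068 pin -162.3009381956853 lug -162.5450152854761
-81.977511756706 to hub tool cm 4.137538810254852 -0.33487602323528165
```

Aligned to within 0.3°. Backing off, lifting and going over the hub.

Emit:
carry_out:
  moves:
    - {"linear":[0,1.0,0],"roll":0,"grip":-1}
    - {"linear":[0,0,-2.5],"roll":0,"grip":-1}
    - {"linear":[0,0,-2.5],"roll":0,"grip":-1}
    - {"linear":[2.0,-0.7,0],"roll":0,"grip":-1}
    - {"linear":[2.1,-0.6,0],"roll":0,"grip":-1}

```text
time: 7.65
tool_pos: [0.5101, 0.0722, 0.1169]
eef_rot: [0.657, 0.754, 0.001, 0.001]
force: [0.5, -0.5, -0.3]
opening: 0.0002
grasp_force: 0.0
```

Emit:
carry_out:
  moves:
    - {"linear":[0,0,0],"roll":0,"grip":-1}
    - {"linear":[0,0,1],"roll":0,"grip":-1}
    - {"linear":[0,0,1],"roll":0,"grip":-1}
    - {"linear":[0,0,0.4],"roll":0,"grip":-1}
    - {"linear":[0,0,0],"roll":0,"grip":-1}

```text
time: 8.15
tool_pos: [0.5079, 0.0716, 0.0897]
eef_rot: [0.656, 0.755, -0.001, -0.001]
force: [-0.2, -0.1, 0.1]
opening: 0.0005
grasp_force: 0.0
```

```bash
python3 look.py a6; python3 ang.py a6
```

```text
8.25 [0.5088 0.0718 0.0911] [ 0.24301321 -0.2359727   0.32043486]
studs
404 [0.4783 0.1015 0.0584] img [233. 185.] ang 134.7 r 0.0414
421 [0.5473 0.0853 0.0582] img [348. 228.] ang 18.5 r 0.042
hub
1088 [0.5073 0.0816 0.0664] img [279. 229.] ang 91.3 r 0.0097
notch/low
224 [0.4595 0.0518 0.0154] img [206. 238.] ang -157.1 r 0.052
```

The plate is undisturbed; now a slow press.

Emit:
carry_out:
  moves:
    - {"linear":[0,0,0.2],"roll":0,"grip":-1}
    - {"linear":[0,0,0.2],"roll":0,"grip":-1}
    - {"linear":[0,0,0.2],"roll":0,"grip":-1}
    - {"linear":[0,0,0.2],"roll":0,"grip":-1}
    - {"linear":[0,0,0],"roll":0,"grip":-1}

```text
time: 8.75
tool_pos: [0.509, 0.0722, 0.0841]
eef_rot: [0.656, 0.755, 0.0, 0.0]
force: [-0.1, 0.1, 2.7]
opening: 0.0006
grasp_force: 1.5
```

Emit:
carry_out:
  moves:
    - {"linear":[0,0,0.2],"roll":0,"grip":-1}
    - {"linear":[0,0,0.2],"roll":0,"grip":-1}
    - {"linear":[0,0,0.1],"roll":0,"grip":-1}
    - {"linear":[0,0,0],"roll":0,"grip":-1}
    - {"linear":[0,0,0],"roll":0,"grip":-1}

```text
time: 9.25
tool_pos: [0.509, 0.0722, 0.0792]
eef_rot: [0.656, 0.755, 0.0, 0.0]
force: [-0.7, 0.2, 6.2]
opening: 0.0002
grasp_force: 2.7
```

Emit:
carry_out:
  moves:
    - {"linear":[0,0,0.1],"roll":0,"grip":-1}
    - {"linear":[0,0,0.1],"roll":0,"grip":-1}
    - {"linear":[0,0,0.1],"roll":0,"grip":-1}
    - {"linear":[0,0,0],"roll":0,"grip":-1}
    - {"linear":[0,0,0],"roll":0,"grip":-1}

```text
time: 9.75
tool_pos: [0.5092, 0.0722, 0.0769]
eef_rot: [0.656, 0.755, 0.0, 0.001]
force: [-2.9, 0.3, 8.3]
opening: 0.0002
grasp_force: 4.1
```

Emit:
carry_out:
  moves:
    - {"linear":[0,0,0.1],"roll":0,"grip":-1}
    - {"linear":[0,0,0.1],"roll":0,"grip":-1}
    - {"linear":[0,0,0],"roll":0,"grip":-1}
    - {"linear":[0,0,0],"roll":0,"grip":-1}
    - {"linear":[0,0,0],"roll":0,"grip":-1}

```text
time: 10.25
tool_pos: [0.5095, 0.0722, 0.0768]
eef_rot: [0.656, 0.755, 0.001, 0.001]
force: [-5.0, -0.6, 16.0]
opening: 0.0005
grasp_force: 7.7
```

It stopped at TCP z 0.0768 with the force rising, which means it's on the stop. Lifting clear and checking.

Emit:
carry_out:
  moves:
    - {"linear":[0,0,-1],"roll":0,"grip":-1}
    - {"linear":[0,0,-2],"roll":0,"grip":-1}
    - {"linear":[0,0,-3],"roll":0,"grip":-1}
    - {"linear":[0,0,-4],"roll":0,"grip":-1}
    - {"linear":[0,0,-2],"roll":0,"grip":-1}

```text
time: 10.75
tool_pos: [0.5099, 0.0723, 0.1966]
eef_rot: [0.656, 0.755, 0.002, 0.002]
force: [0.8, 1.0, -0.8]
opening: 0.0007
grasp_force: 0.0
```

Emit:
carry_out:
  moves:
    - {"linear":[0,4,0],"roll":0,"grip":-1}
    - {"linear":[0,4,0],"roll":0,"grip":-1}
    - {"linear":[0,0,0],"roll":0,"grip":-1}
    - {"linear":[0,0,0],"roll":0,"grip":-1}
    - {"linear":[0,0,0],"roll":0,"grip":-1}

```text
time: 11.25
tool_pos: [0.5872, 0.0833, 0.1931]
eef_rot: [0.656, 0.755, -0.0, -0.0]
force: [-0.1, 0.3, -0.5]
opening: 0.0008
grasp_force: 0.0
```

```bash
python3 look.py a7; python3 ang.py a7; python3 - <<'E'
import numpy as np
from h import *
f=np.load('a7.npz'); K,T=f['intrinsics'],f['cam_to_world']; d=f['d']
v,u=np.mgrid[:420,:560]; X=(np.stack([(u-K[0,2])/K[0,0]*d,-(v-K[1,2])/K[1,1]*d,-d],-1)@T[:3,:3].T+T[:3,3]).reshape(-1,3)
r=np.hypot(X[:,0]-.5083,X[:,1]-.0725); m=(r<.055)&(r>.02)&(X[:,2]>.022)&(X[:,2]<.043); Y=X[m]
A=np.c_[Y[:,:2]-[.5083,.0725],np.ones(len(Y))]
for _ in range(4):
    s=np.linalg.lstsq(A,Y[:,2],rcond=None)[0]; k=abs(A@s-Y[:,2])<.002; A,Y=A[k],Y[k]
t=X[(r>.075)&(r<.12)]; print('disc top',s,len(Y),'table z',np.median(t[:,2]))
E
```

```text
11.35 [0.5872 0.0833 0.194 ] [-0.33802207 -0.66742996  0.65263035]
studs
158 [0.4786 0.1007 0.0509] img [157. 162.] ang 135.2 r 0.0407
142 [0.5489 0.0842 0.0506] img [235. 191.] ang 16.4 r 0.0432
140 [0.4995 0.0317 0.0506] img [175. 239.] ang -101.2 r 0.0411
hub
1026 [0.5092 0.0725 0.0589] img [187. 200.] ang 17.0 r 0.0018
notch/low
161 [0.4583 0.055  0.0164] img [145. 201.] ang -160.9 r 0.0521
disc top [-0.00087114 -0.00136419  0.02927808] 7679 table z 0.2788872661777168
```

View pics/a7.png

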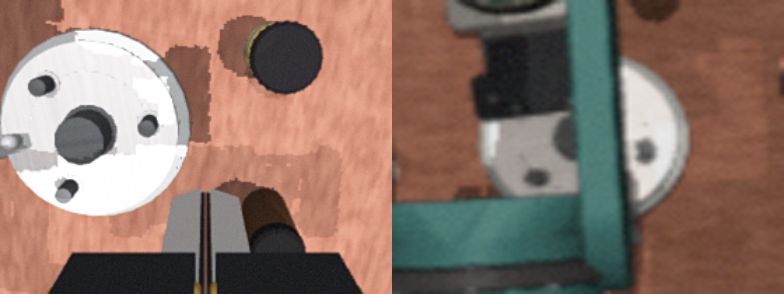

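The plate is level, with its hub top at about 58 mm and the pin standing in the notch. The robot is clear, so I'm handing in.

```bash
python3 -c "
from workcell import job; print(job.finish_job())"
```

```text
the job is handed in; nothing more can be done
None
```

The index plate is turned onto its locating pin and pressed home, and the job is handed in: it measured level with the hub top at about 58 mm, the robot was clear at about 11.4 s, and no bystander was touched as far as the views showed. The hand-in returned no verdict.

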